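# Clear the tablet chest and hold its self-closing lid open at 50 degrees

## Robot

A 6-joint arm with a two-finger parallel gripper is mounted at the origin on the work surface. World frame = base frame: x ahead of the robot, y to its left, z up, the work surface at z = 0. Lengths are in mm, angles in rad, forces in N, time in s.
With the tool pointing down it reaches from about 400 to 825 mm from the base axis. Payload 7 kg.
Tool frame: the origin (TCP) lies between the finger pads, 19 mm behind the fingertips; this is the grasp point; z points along the fingers, y is the line along which they close (so a half turn about z gives the same grasp; the last joint's range is limited). The gripper opens to 85 mm and grips with 20 to 120 N. Pads are 22 mm wide; open, the fingers measure 114 mm over their backs; the gripper's body (76 mm by 85 mm) begins 54 mm behind the grasp point. The pads swing forward as they close: fully open they stand 13 mm farther back than shut.
Start: joints at [-0.862, 0.359, 0.012, 0, -1.224, -0.288], TCP at [275.703, -616.103, 250.002] pointing down, gripper open.
Joint ranges: [-3.07, 3.07], [-1.43, 2.12], [-1.02, 1.25], [-3.03, 1.67], [-3.05, -0], [-3.03, 3.03]. Speed limits (rad/s): [2.39, 2.39, 3.01, 3.14, 3.14, 3.14].

## Interface

Orientations are given as a 3x3 rotation matrix whose columns are the frame's x, y, z axes.
In Python, from rig import robot gives the robot as it stands.
- The arm moves only by the tool apply_moves, never from a script. Its argument "deltas" is a list of rows, each an object with "delta_pos": the shift along the world's x, y, z scaled (see below), a list of three; "turn": the turn about the world's z scaled (see below); "grip": the finger opening in mm, from 0 to 85.4. A call has 1 to 10 rows; each row is the pose to reach, as a shift and turn from the pose commanded when the call began; what a row does not reach only later rows make up. The controller multiplies each number of a shift by 0.15 m and each number of a turn by 90 degrees. A row lasts 1/10 s, in which the tool goes at most 50 mm and 8.59 degrees, less where a joint would pass 70% of its speed; a pose out of reach is approached as far as the arm can. A call with a number of a shift or a turn outside -1 to 1 is refused whole. A call with a gripper value outside its range is refused whole. The fingers move at their own pace and stop on an object; "grip_force" is the grip in N (left out, the last holds). Time passes only in rows, so rows that repeat a pose let the fingers close. It gives the time, the measured TCP pose, the force, the opening and the grip force at its end, in the units of the state.
- robot.read_state(): the state, without advancing time (a new reading comes with each control period).
- robot.get_image(name): name is "scene" or "top" or "wrist"; returns the picture (480x640x3 uint8, blue, green, red); there is no depth.
- robot.camera_info(name): a dict with "fx", "fy", "cx", "cy" (pixels), "R" (3x3) and "t" (3): a world point X has camera coordinates R X + t; the wrist camera has in their place "T_tool_cam" (4x4, takes a point from camera to tool coordinates, whose origin is the TCP and whose axes are the flange's). Camera axes: x right, y down, z forward; pixel columns grow to the right and rows downward; lengths in mm; the calibration is good to about 2 mm. A picture is of the moment at which its call begins: read the wrist's pose just before it. camera_info takes no time and is no camera call.
- robot.job_done(): hands the job in; it is judged then, once.
The state is a dict: "time_s": time; "joints": joint angles; "dq": joint speeds; "joint_torque": joint torques, N m; "ee_pos": TCP position; "tcp_rot": TCP orientation; "ft_force": force on the tool from outside, world axes, zero at the start; "wrist_torque": the same for the moment, N m; "opening": finger opening in mm; "gripper_force": force on a finger pad.
Only numpy, scipy, OpenCV 4.12 (cv2) and the standard library are available. Lean on these libraries where they do the work, as an engineer would, in place of code of your own. Each camera call takes 0.05 s, during which the arm holds its last target. There are 200 camera calls.

## Task

A spray can is standing on the lid of the cleaning-tablet chest: first take it off and stand it upright in the shallow wooden tray, and let go of it. Then lift the chest's lid by its bar handle and hold it open at 50 degrees from closed, so that I can refill the chest; the lid is sprung and falls shut by itself, so finish while still holding the handle at that angle, and leave the roll, the tumbler and the bottle alone.

Things in the scene. Friction and masses are not known exactly. Their poses are not given: they have to be found in the camera images.
- chest: White sheet-metal chest, fixed to the counter, 160 (x) x 240 (y) x 110 mm high without its lid. Origin: centre of its underside; x axis points from the handle side to the hinge side, z up. Its lid is an 8 mm thick plate lying on the rim, so the closed lid's top is 118 mm above the counter.
- hinge (a point): Point on the chest's hinge line, at the middle of its far (+x of the chest) top edge, 110 mm above the counter. The hinge line runs along the chest's y axis.
- lid (a joint): Opening angle of the chest's lid in rad: 0 closed, 0.873 is 50 degrees, stop at 1.35. Gravity and a spring pull it shut from every angle; about 2.5 to 4 N at the handle bar, square to the lid, holds it.
- handle (a point): Middle of the steel bar handle, part of the lid: round bar 12 mm in diameter along the hinge direction, 102 mm free between its two flat side arms. This point: centre of the bar, 52 mm in front of the chest's near side, 212 mm from the hinge line and 4 mm above it when closed (114 mm above the counter). y axis along the bar; turns with the lid. The bar can turn between gripping fingers.
- can: Aluminium spray can, upright cylinder 52 mm in diameter and 120 mm high (cap 48 mm in diameter from 92 mm up), 0.15 to 0.3 kg, standing on the closed lid at the start. Origin: centre of its underside; z up along the can.
- tray: Shallow open wooden tray fixed to the counter, 180 x 180 mm outside, rim 20 mm high, walls and floor about 6 mm thick. Origin: centre of its underside; the can stands inside it.
- roll: Bystander: paper roll standing on the counter, 108 mm in diameter, 98 mm high. Origin: centre of its underside.
- tumbler: Bystander: white ceramic tumbler, 76 mm in diameter at the rim, 100 mm high. Origin: centre of its underside.
- cleaner: Bystander: white cleaner bottle, 68 mm in diameter, 190 mm high. Origin: centre of its underside.
Things that resemble listed ones, but are neither listed nor needed, are in the scene too. What is shaped like the can but purple or yellow is not meant.

How it is judged:
By the outcome, as a careful person would: the job done as asked, in the order asked, and still so for the second after the job is handed in, while the arm keeps its last pose, push and grip.
It also fails if it takes over 59 s, if anything falls off the work surface, if the arm or the gripper's body presses on something with over 40 N, if the wrist force passes 120 N, or if a joint passes its speed limit or range.

## Working session

There is one attempt and no reset: what is moved stays moved. The work goes in short steps, Python scripts to look and compute and a tool call to move; the robot and the scene stay as the last step left them, time stands still between calls to the robot, and variables do not carry over. Pictures are saved under pics/ and viewed, at most 10 in all, crops included, and the job is handed in when it is done.

Besides the shell and the picture viewer there is one more tool, called after "Request:" as name(argument=value, ...) on one line, values as JSON. apply_moves: Moves the arm, as the interface text tells. Its arguments: {"type":"object","properties":{"deltas":{"type":"array","items":{"type":"object","properties":{"delta_pos":{"type":"array","items":{"type":"number"}},"turn":{"type":"number"},"grip":{"type":"number"}}}},"grip_force":{"type":"number"}},"required":["deltas"]}

```bash
mkdir -p pics
cat > h.py <<'E'
import numpy as np,cv2
from rig import robot
def grab(n,f):
    im=robot.get_image(n); cv2.imwrite('pics/'+f,im); return im
def ray(n,u,v):
    c=robot.camera_info(n);R=np.array(c['R']);t=np.array(c['t'])
    d=R.T@np.array([(u-c['cx'])/c['fx'],(v-c['cy'])/c['fy'],1]); return -R.T@t,d
def onz(n,u,v,z):
    o,d=ray(n,u,v); return o+d*(z-o[2])/d[2]
def proj(n,X):
    c=robot.camera_info(n);p=np.array(c['R'])@np.array(X,float)+np.array(c['t'])
    return np.array([c['fx']*p[0]/p[2]+c['cx'],c['fy']*p[1]/p[2]+c['cy']])
E
python3 - <<'E'
from h import *
grab('top','t0.png');grab('scene','s0.png')
for n in('top','scene'):print(n,ray(n,320,240))
s=robot.read_state();print(s['time_s'],s['ee_pos'],s['tcp_rot'])
E
```

```text
top (array([ 505.86647679,   -1.83382594, 1290.46373884]), array([ 0.06891753, -0.0138362 , -0.99759387]))
scene (array([1340.65782148, -187.48568865, 1204.14356164]), array([-0.52490177,  0.13588251, -0.84035398]))
0.1 [ 275.54801483 -615.77103021  249.17010441] [[-9.12805749e-01 -4.08393408e-01 -6.99037828e-04]
 [-4.08393988e-01  9.12804877e-01  1.26774908e-03]
 [ 1.20344770e-04  1.44269150e-03 -9.99998952e-01]]
```

View pics/t0.png

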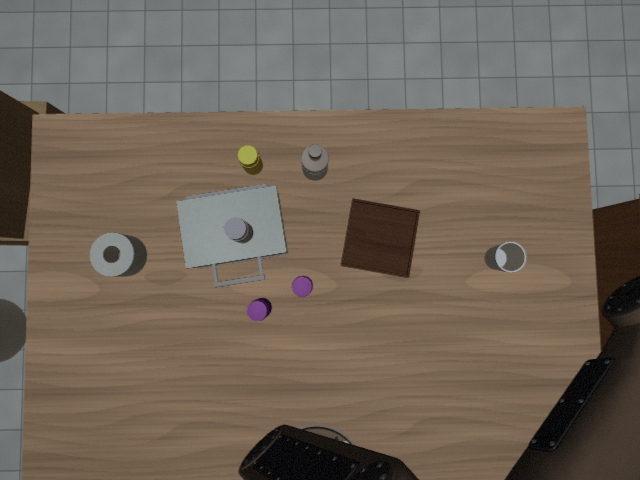

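View pics/s0.png

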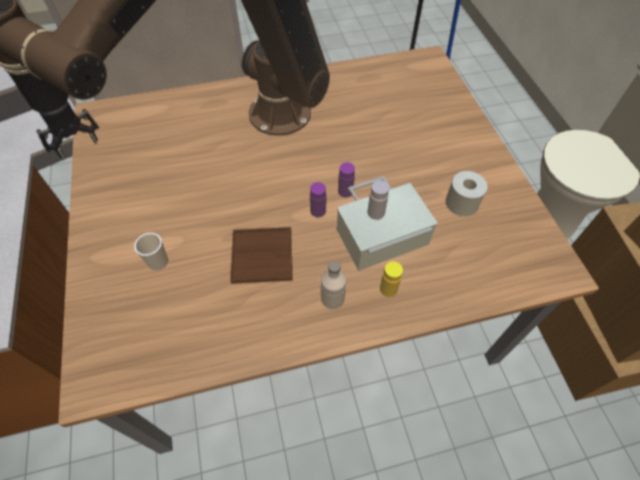

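The top view shows the chest at about (232,227), the can at (236,229), the handle bar at (239,282) and the tray at (381,238). There are purple decoys at (258,310) and (302,286), close to the handle. The scene view agrees with this layout.

Run:
```python
from h import *
np.set_printoptions(precision=1,suppress=True)
t=cv2.imread('pics/t0.png');s=cv2.imread('pics/s0.png')
# lid corners (hand-read, refined)
g=cv2.cvtColor(t,cv2.COLOR_BGR2GRAY)
hsv=cv2.cvtColor(t,cv2.COLOR_BGR2HSV)
def comp(m,x0,y0,x1,y1):
    mm=np.zeros_like(m);mm[y0:y1,x0:x1]=m[y0:y1,x0:x1]
    c=max(cv2.findContours(mm,cv2.RETR_EXTERNAL,cv2.CHAIN_APPROX_NONE)[0],key=cv2.contourArea);return c
print('px lid',hsv[215,200],'can',hsv[229,236],'tray',hsv[238,381],'bar',hsv[282,239],'wood',hsv[300,200],hsv[300,340])
m=((hsv[...,1]<45)&(hsv[...,2]>90)).astype(np.uint8)*255
c=comp(m,165,175,300,300); 
mo=cv2.morphologyEx(m,cv2.MORPH_OPEN,np.ones((9,9)));c2=comp(mo,165,175,300,275)
b=cv2.boxPoints(cv2.minAreaRect(c2));print('lid px',b)
B=np.array([onz('top',*p,118) for p in b]);print(B,B.mean(0),[np.linalg.norm(B[i]-B[i-1]) for i in range(4)])
m=((hsv[...,2]<75)).astype(np.uint8)*255
c3=comp(m,330,190,430,285);b=cv2.boxPoints(cv2.minAreaRect(c3))
B=np.array([onz('top',*p,20) for p in b]);print('tray',b,B,B.mean(0),[np.linalg.norm(B[i]-B[i-1]) for i in range(4)])
p=((hsv[...,0]>130)&(hsv[...,0]<165)&(hsv[...,1]>80)).astype(np.uint8)*255
for cc in cv2.findContours(p,cv2.RETR_EXTERNAL,cv2.CHAIN_APPROX_NONE)[0]:
    if cv2.contourArea(cc)>60:
        q,r=cv2.minEnclosingCircle(cc);print('purple',q,r,onz('top',*q,110))
cr=cv2.resize(t[170:330,160:320],None,fx=3.75,fy=3.75,interpolation=cv2.INTER_CUBIC)
cs=cv2.resize(s[150:280,290:450],None,fx=3.75,fy=3.75,interpolation=cv2.INTER_CUBIC)
cv2.imwrite('pics/c1.png',cr);cv2.imwrite('pics/c2.png',cs)
```

```text
px lid [ 87  15 149] can [113  24 140] tray [ 11 134  57] bar [ 75   4 118] wood [ 15  84 119] [ 15  84 112]
lid px [[174.2 197.8]
 [275.2 181.5]
 [286.6 251.7]
 [185.5 268. ]]
[[694.9 332.8 118. ]
 [730.9  88.1 118. ]
 [559.9  62.6 118. ]
 [525.  304.7 118. ]] [627.7 197.1 118. ] [np.float64(172.21750451214868), np.float64(247.35307981932186), np.float64(172.85935453051073), np.float64(244.60421145261708)]
tray [[340.2 265.4]
 [352.3 198. ]
 [420.4 210.1]
 [408.4 277.6]] [[ 526.7  -70.8   20. ]
 [ 702.9 -106.1   20. ]
 [ 667.8 -284.2   20. ]
 [ 492.2 -247.    20. ]] [ 597.4 -177.    20. ] [np.float64(179.54003965372252), np.float64(179.6960877029656), np.float64(181.53168481840467), np.float64(179.51367846571026)]
purple (259.0172424316406, 309.1896667480469) 12.606961250305176 [423.8 130.7 110. ]
purple (302.1976623535156, 285.9418640136719) 10.443564414978027 [477.4  26.5 110. ]
```

View pics/c1.png

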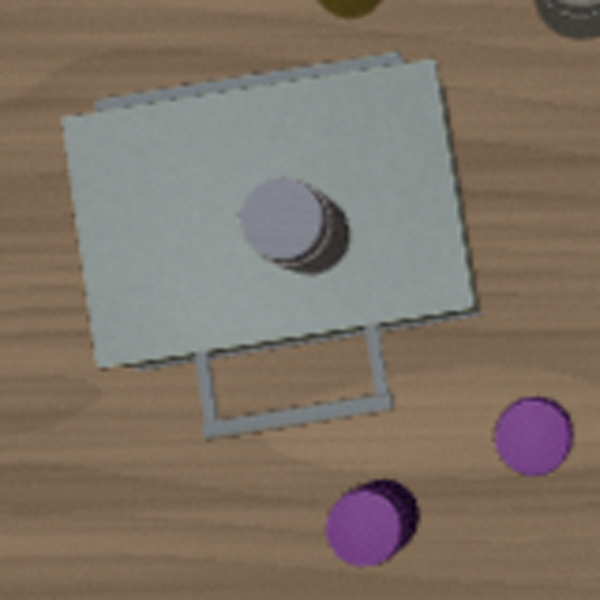

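View pics/c2.png

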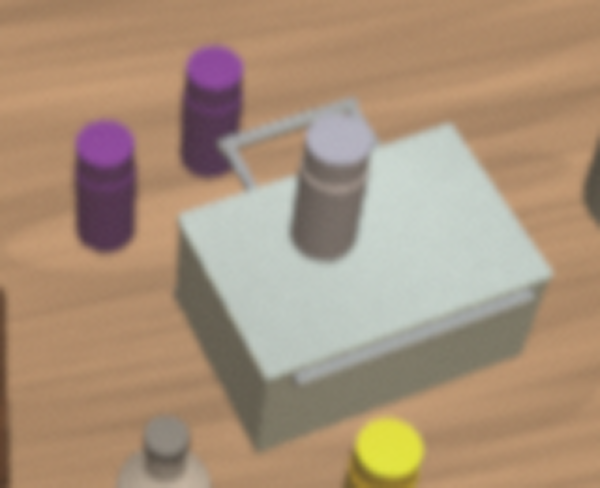

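Top crop: lid corners are at about (63,117), (436,60), (475,312) and (98,367), the cap centre at (282,220), the bar from (208,430) to (391,402), and the purple tops at (366,525) and (534,436). Scene crop: the silver cap top is centred near (341,137) and stands well inside the lid.

Run:
```python
from h import *
np.set_printoptions(precision=1,suppress=True)
f=lambda x,y,z:onz('top',x/3.75+159.63,y/3.75+169.63,z)
L=np.array([f(63,117,118),f(436,60,118),f(475,312,118),f(98,367,118)]);print(L,L.mean(0))
e=lambda a,b:np.degrees(np.arctan2(*(b-a)[[1,0]]))
print('xaxis ang',e(L[3],L[0]),e(L[2],L[1]),'yaxis-90',e(L[1],L[0])-90,e(L[2],L[3])-90)
print('dims',np.linalg.norm(L[0]-L[3]),np.linalg.norm(L[1]-L[2]),np.linalg.norm(L[0]-L[1]),np.linalg.norm(L[2]-L[3]))
a,b=f(210,429.5,118),f(389,402.5,118);print('bar',a,b,(a+b)/2,e(b,a)-90,'cheststuff',((a+b)/2-L.mean(0)))
print('can top',f(282,220,238),'scene',onz('scene',341/3.75+289.6,137/3.75+149.6,238),f(366,525,120),f(534,436,120))
s=cv2.imread('pics/s0.png');
for X in L:print(proj('scene',X)*1-[290,150],(proj('scene',X)-[289.6,149.6])*3.75)
for X in (a,b):print((proj('scene',X)-[289.6,149.6])*3.75)
```

```text
[[687.5 327.3 118. ]
 [720.8  86.6 118. ]
 [557.3  63.3 118. ]
 [526.3 304.1 118. ]] [623.  195.3 118. ]
xaxis ang 8.181529166750568 8.094776287907614 yaxis-90 7.887562535488101 7.354341621727443
dims 162.89421451765344 165.1522921994521 242.98128464153487 242.75332392958876
bar [485.4 232.8 118. ] [500.6 118.8 118. ] [493.  175.8 118. ] 7.589946952574934 cheststuff [-130.   -19.5    0. ]
can top [607.  167.2 238. ] scene [611.  169.4 238. ] [423.5 133.8 120. ] [477.8  26.7 120. ]
[146.9  72.3] [552.3 272.8]
[70.  99.8] [263.9 375.9]
[45.9 55.5] [173.6 209.7]
[119.4  31.9] [449.2 121. ]
[349.5 100.4]
[221.1 141.3]
```

Request:
apply_moves(deltas=[{"delta_pos": [0.1,0.2,0.25],"turn": 0.09,"grip": 85},{"delta_pos": [0.2,0.5,0.5],"turn": 0.18,"grip": 85},{"delta_pos": [0.3,0.8,0.5],"turn": 0.27,"grip": 85},{"delta_pos": [0.37,0.9,0.5],"turn": 0.36,"grip": 85},{"delta_pos": [0.37,0.9,0.5],"turn": 0.41,"grip": 85}])

```text
time_s: 0.6
ee_pos: [332.4, -478.6, 326.1]
tcp_rot: [[-0.477, -0.879, 0.002], [-0.879, 0.477, -0.001], [-0.0, -0.002, -1.0]]
ft_force: [-0.3, -0.0, -1.0]
opening: 84.7
gripper_force: 0.0
```

Request:
apply_moves(deltas=[{"delta_pos": [0.1,0.25,0],"turn": 0.09,"grip": 85},{"delta_pos": [0.2,0.5,0],"turn": 0.18,"grip": 85},{"delta_pos": [0.3,0.8,0],"turn": 0.27,"grip": 85},{"delta_pos": [0.37,0.9,0],"turn": 0.36,"grip": 85},{"delta_pos": [0.37,0.9,0],"turn": 0.41,"grip": 85}])

```text
time_s: 1.1
ee_pos: [387.6, -344.0, 325.1]
tcp_rot: [[0.146, -0.989, 0.001], [-0.989, -0.146, 0.0], [-0.0, -0.001, -1.0]]
ft_force: [0.3, -0.5, 0.6]
opening: 85.5
gripper_force: 0.0
```

Request:
apply_moves(deltas=[{"delta_pos": [0.12,0.3,0],"turn": 0,"grip": 85},{"delta_pos": [0.25,0.6,0],"turn": 0,"grip": 85},{"delta_pos": [0.37,0.9,0],"turn": 0,"grip": 85}])

```text
time_s: 1.4
ee_pos: [442.3, -209.7, 324.8]
tcp_rot: [[0.136, -0.991, -0.0], [-0.991, -0.136, 0.0], [-0.0, 0.0, -1.0]]
ft_force: [1.8, -0.1, -0.1]
opening: 85.3
gripper_force: 0.0
```

Request:
apply_moves(deltas=[{"delta_pos": [0.12,0.3,0],"turn": 0,"grip": 85},{"delta_pos": [0.25,0.6,0],"turn": 0,"grip": 85},{"delta_pos": [0.37,0.9,0],"turn": 0,"grip": 85}])

```text
time_s: 1.7
ee_pos: [497.9, -74.1, 325.0]
tcp_rot: [[0.138, -0.99, 0.0], [-0.99, -0.138, 0.0], [-0.0, -0.0, -1.0]]
ft_force: [1.0, -0.2, 0.3]
opening: 85.0
gripper_force: 0.0
```

Request:
apply_moves(deltas=[{"delta_pos": [0.12,0.3,0],"turn": 0,"grip": 85},{"delta_pos": [0.25,0.6,0],"turn": 0,"grip": 85},{"delta_pos": [0.37,0.9,0],"turn": 0,"grip": 85},{"delta_pos": [0.37,0.9,0],"turn": 0,"grip": 85}])

```text
time_s: 2.1
ee_pos: [554.5, 63.4, 323.6]
tcp_rot: [[0.141, -0.99, -0.002], [-0.99, -0.141, -0.0], [-0.0, 0.002, -1.0]]
ft_force: [-0.5, -0.9, 0.8]
opening: 84.8
gripper_force: 0.0
```

Request:
apply_moves(deltas=[{"delta_pos": [0.12,0.25,0],"turn": 0,"grip": 85},{"delta_pos": [0.25,0.5,0],"turn": 0,"grip": 85},{"delta_pos": [0.37,0.727,0],"turn": 0,"grip": 85},{"delta_pos": [0.37,0.727,0],"turn": 0,"grip": 85},{"delta_pos": [0.37,0.727,0],"turn": 0,"grip": 85}])

```text
time_s: 2.6
ee_pos: [608.6, 168.5, 323.7]
tcp_rot: [[0.139, -0.99, -0.002], [-0.99, -0.139, -0.001], [0.001, 0.002, -1.0]]
ft_force: [-0.5, 0.1, -0.4]
opening: 85.0
gripper_force: 0.0
```

Run:
```python
from h import *
np.set_printoptions(precision=2,suppress=True)
s=robot.read_state();w=grab('wrist','w0.png');p=np.array(s['ee_pos']);R=np.array(s['tcp_rot']);print(p,s['joints'])
s2=robot.read_state();print(s2['ee_pos'])
c=robot.camera_info('wrist');T=np.array(c['T_tool_cam']);print(T)
for X in ([608.5,168,238],[492.2,177.4,114]):
    q=np.linalg.inv(T)@np.r_[R.T@(np.array(X)-p),1];print(c['fx']*q[0]/q[2]+c['cx'],c['fy']*q[1]/q[2]+c['cy'],c['fx']/q[2])
```

```text
[608.57 168.47 323.74] [ 0.58  0.25  0.03 -0.   -1.35 -0.44]
[608.39 167.77 324.33]
[[  -0.     -0.96   -0.27   67.03]
 [   1.     -0.     -0.     -0.64]
 [   0.     -0.27    0.96 -125.15]
 [   0.      0.      0.      1.  ]]
321.6826924358266 255.339523357962 1.6168958587852793
438.17353098191415 241.76248725330913 1.028508394402524
```

View pics/w0.png

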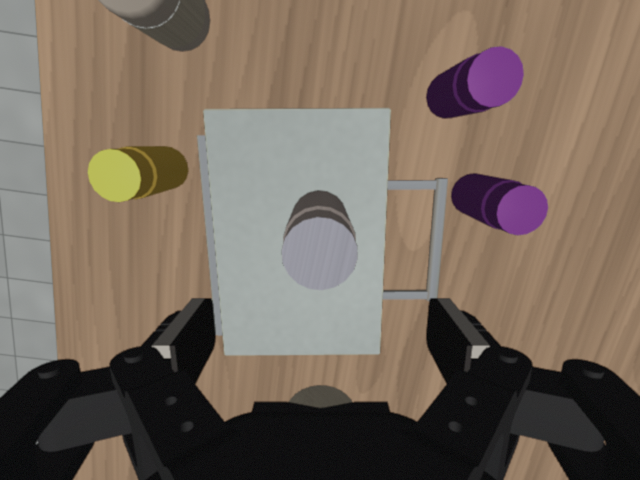

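The can top is at (319,253) and the bar middle at (437,239). Both are within 3 px of the prediction (321.7,255.3 and 438,242), so the estimates hold. I'll descend and grasp.

Request:
apply_moves(deltas=[{"delta_pos": [0,0,-0.2],"turn": 0,"grip": 85},{"delta_pos": [0,0,-0.4],"turn": 0,"grip": 85},{"delta_pos": [0,0,-0.6],"turn": 0,"grip": 85},{"delta_pos": [0,0,-0.75],"turn": 0,"grip": 85},{"delta_pos": [0,0,-0.88],"turn": 0,"grip": 85},{"delta_pos": [0,0,-0.88],"turn": 0,"grip": 85},{"delta_pos": [0,0,-0.88],"turn": 0,"grip": 85}])

```text
time_s: 3.35
ee_pos: [608.8, 167.1, 193.9]
tcp_rot: [[0.137, -0.991, 0.0], [-0.991, -0.137, -0.0], [0.0, -0.0, -1.0]]
ft_force: [0.8, 0.4, 0.9]
opening: 84.8
gripper_force: 0.0
```

Request:
apply_moves(deltas=[{"delta_pos": [0,0,0],"turn": 0,"grip": 70},{"delta_pos": [0,0,0],"turn": 0,"grip": 60},{"delta_pos": [0,0,0],"turn": 0,"grip": 50},{"delta_pos": [0,0,0],"turn": 0,"grip": 40},{"delta_pos": [0,0,0],"turn": 0,"grip": 40},{"delta_pos": [0,0,0],"turn": 0,"grip": 40},{"delta_pos": [0,0,0],"turn": 0,"grip": 40},{"delta_pos": [0,0,0],"turn": 0,"grip": 40}], grip_force=40)

```text
time_s: 4.15
ee_pos: [609.3, 168.1, 194.4]
tcp_rot: [[0.138, -0.99, 0.002], [-0.99, -0.138, 0.0], [-0.0, -0.002, -1.0]]
ft_force: [-1.1, -0.1, 6.7]
opening: 50.9
gripper_force: 40.8
```

Request:
apply_moves(deltas=[{"delta_pos": [0,0,0.05],"turn": 0,"grip": 40},{"delta_pos": [0,0,0.15],"turn": 0,"grip": 40},{"delta_pos": [0,0,0.25],"turn": 0,"grip": 40},{"delta_pos": [0,0,0.35],"turn": 0,"grip": 40},{"delta_pos": [0,0,0.4],"turn": 0,"grip": 40},{"delta_pos": [0,0,0.4],"turn": 0,"grip": 40}])

```text
time_s: 4.75
ee_pos: [609.0, 168.2, 254.0]
tcp_rot: [[0.138, -0.99, 0.001], [-0.99, -0.138, 0.001], [-0.001, -0.001, -1.0]]
ft_force: [-0.1, -0.5, -2.2]
opening: 51.2
gripper_force: 41.9
```

Request:
apply_moves(deltas=[{"delta_pos": [0,-0.05,0],"turn": 0,"grip": 40},{"delta_pos": [0,-0.18,0],"turn": 0,"grip": 40},{"delta_pos": [0,-0.35,0],"turn": 0,"grip": 40},{"delta_pos": [0,-0.53,0],"turn": 0,"grip": 40},{"delta_pos": [0,-0.7,0],"turn": 0,"grip": 40},{"delta_pos": [0,-0.85,0],"turn": 0,"grip": 40},{"delta_pos": [-0.02,-1,0],"turn": 0,"grip": 40}])

```text
time_s: 5.45
ee_pos: [605.1, 15.7, 252.1]
tcp_rot: [[0.137, -0.991, -0.002], [-0.991, -0.137, -0.0], [0.0, 0.002, -1.0]]
ft_force: [0.6, -0.8, -1.2]
opening: 51.1
gripper_force: 41.9
```

Request:
apply_moves(deltas=[{"delta_pos": [0,-0.15,0],"turn": 0,"grip": 40},{"delta_pos": [0,-0.3,0],"turn": 0,"grip": 40},{"delta_pos": [0,-0.45,0],"turn": 0,"grip": 40},{"delta_pos": [0,-0.65,0],"turn": 0,"grip": 40},{"delta_pos": [0,-0.8,0],"turn": 0,"grip": 40},{"delta_pos": [-0.02,-0.95,0],"turn": 0,"grip": 40},{"delta_pos": [-0.03,-1,0],"turn": 0,"grip": 40}])

```text
time_s: 6.15
ee_pos: [599.9, -134.8, 252.0]
tcp_rot: [[0.135, -0.991, -0.002], [-0.991, -0.135, -0.0], [-0.0, 0.002, -1.0]]
ft_force: [0.0, 0.0, -1.8]
opening: 50.5
gripper_force: 41.9
```

Request:
apply_moves(deltas=[{"delta_pos": [0,-0.1,0],"turn": 0,"grip": 40},{"delta_pos": [0,-0.2,0],"turn": 0,"grip": 40},{"delta_pos": [0,-0.28,0],"turn": 0,"grip": 40},{"delta_pos": [0,-0.3,0],"turn": 0,"grip": 40},{"delta_pos": [0,-0.3,0],"turn": 0,"grip": 40}])

```text
time_s: 6.65
ee_pos: [601.2, -177.5, 252.8]
tcp_rot: [[0.137, -0.991, -0.0], [-0.991, -0.137, 0.0], [-0.0, 0.0, -1.0]]
ft_force: [-0.5, 0.0, -2.0]
opening: 50.6
gripper_force: 41.9
```

Run:
```python
from h import *
s=robot.read_state();grab('scene','s1.png');print(s['ee_pos'],s['opening'],s['ft_force'])
s=cv2.imread('pics/s1.png');cv2.imwrite('pics/c3.png',cv2.resize(s[90:330,130:450],None,fx=2.5,fy=2.5,interpolation=cv2.INTER_CUBIC))
```

```text
[ 601.18349628 -177.45849355  252.80015208] 50.58268054628405 [-0.45957002  0.03197652 -2.03705125]
```

View pics/c3.png

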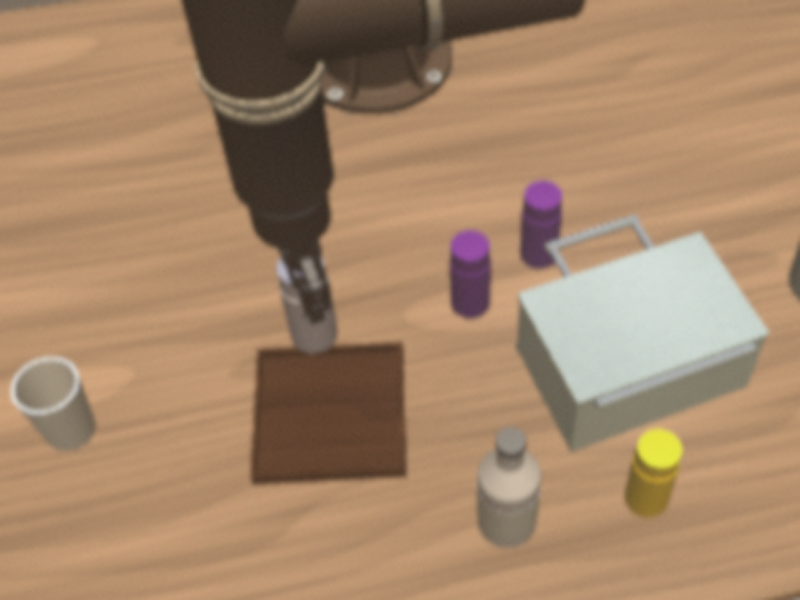

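The can is held upright in the gripper at about crop (308,305), above the tray, and the chest lid is now clear. I'll lower it.

Request:
apply_moves(deltas=[{"delta_pos": [0,0,-0.1],"turn": 0,"grip": 40},{"delta_pos": [0,0,-0.25],"turn": 0,"grip": 40},{"delta_pos": [0,0,-0.45],"turn": 0,"grip": 40},{"delta_pos": [0,0,-0.65],"turn": 0,"grip": 40},{"delta_pos": [0,0,-0.82],"turn": 0,"grip": 40},{"delta_pos": [0,0,-0.94],"turn": 0,"grip": 40},{"delta_pos": [0,0,-1],"turn": 0,"grip": 40},{"delta_pos": [0,0,-1],"turn": 0,"grip": 40}])

```text
time_s: 7.5
ee_pos: [600.7, -176.5, 101.9]
tcp_rot: [[0.138, -0.99, -0.002], [-0.99, -0.138, 0.0], [-0.0, 0.002, -1.0]]
ft_force: [0.6, 0.5, -2.3]
opening: 50.5
gripper_force: 42.0
```

Request:
apply_moves(deltas=[{"delta_pos": [0,0,-0.04],"turn": 0,"grip": 40},{"delta_pos": [0,0,-0.08],"turn": 0,"grip": 40},{"delta_pos": [0,0,-0.11],"turn": 0,"grip": 40},{"delta_pos": [0,0,-0.13],"turn": 0,"grip": 40},{"delta_pos": [0,0,-0.13],"turn": 0,"grip": 40}])

```text
time_s: 8.0
ee_pos: [601.1, -177.1, 83.3]
tcp_rot: [[0.138, -0.99, -0.0], [-0.99, -0.138, -0.0], [0.0, 0.0, -1.0]]
ft_force: [-0.5, -0.1, -2.1]
opening: 50.9
gripper_force: 42.0
```

Request:
apply_moves(deltas=[{"delta_pos": [0,0,-0.01],"turn": 0,"grip": 40},{"delta_pos": [0,0,-0.015],"turn": 0,"grip": 40},{"delta_pos": [0,0,-0.02],"turn": 0,"grip": 40},{"delta_pos": [0,0,-0.02],"turn": 0,"grip": 40}])

```text
time_s: 8.4
ee_pos: [601.5, -177.2, 82.9]
tcp_rot: [[0.138, -0.99, 0.001], [-0.99, -0.138, -0.001], [0.001, -0.001, -1.0]]
ft_force: [-4.7, 2.8, 14.0]
opening: 50.7
gripper_force: 43.3
```

Request:
apply_moves(deltas=[{"delta_pos": [0,0,0.012],"turn": 0,"grip": 40},{"delta_pos": [0,0,0.012],"turn": 0,"grip": 54},{"delta_pos": [0,0,0.012],"turn": 0,"grip": 60},{"delta_pos": [0,0,0.012],"turn": 0,"grip": 75},{"delta_pos": [0,0,0.012],"turn": 0,"grip": 85},{"delta_pos": [0,0,0.012],"turn": 0,"grip": 85},{"delta_pos": [0,0,0.012],"turn": 0,"grip": 85},{"delta_pos": [0,0,0.012],"turn": 0,"grip": 85}])

```text
time_s: 9.2
ee_pos: [601.2, -177.1, 82.2]
tcp_rot: [[0.138, -0.99, -0.0], [-0.99, -0.138, 0.0], [-0.0, 0.0, -1.0]]
ft_force: [0.4, -0.4, 0.4]
opening: 85.2
gripper_force: 0.0
```

Request:
apply_moves(deltas=[{"delta_pos": [0,0,0.1],"turn": 0,"grip": 85},{"delta_pos": [0,0,0.3],"turn": 0,"grip": 85},{"delta_pos": [0,0,0.6],"turn": 0,"grip": 85},{"delta_pos": [0,0,0.85],"turn": 0,"grip": 85},{"delta_pos": [0,0,1],"turn": 0,"grip": 85},{"delta_pos": [0,0,1],"turn": 0,"grip": 85}])

```text
time_s: 9.8
ee_pos: [603.0, -177.4, 236.8]
tcp_rot: [[0.138, -0.99, 0.007], [-0.99, -0.138, -0.001], [0.002, -0.007, -1.0]]
ft_force: [-0.6, -0.1, -1.1]
opening: 84.6
gripper_force: 0.0
```

Run:
```python
from h import *
s=robot.read_state();grab('wrist','w1.png');print(s['ee_pos'],s['opening'],s['ft_force'],s['time_s'])
```

```text
[ 603.02852277 -177.38140612  236.80241014] 84.61805363298133 [-0.58282903 -0.08699991 -1.14136893] 9.8
```

View pics/w1.png

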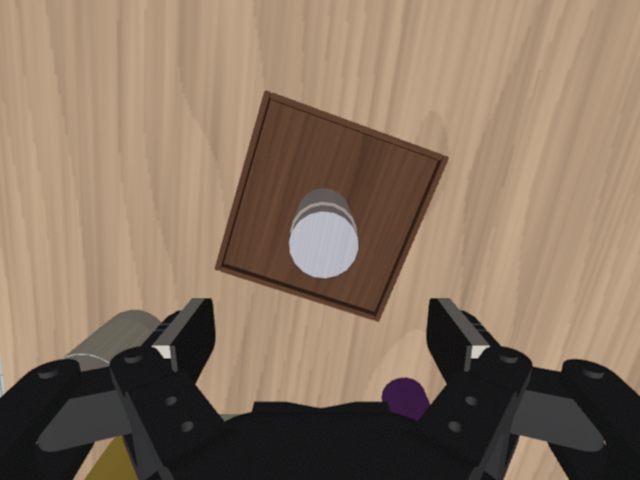

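The can stands upright in the middle of the tray, with its cap at (323,244). Next is the handle, at about (493,176,114), with the fingers partly closed.

Request:
apply_moves(deltas=[{"delta_pos": [-0.05,0.2,0.1],"turn": 0,"grip": 50},{"delta_pos": [-0.1,0.5,0.1],"turn": 0,"grip": 36},{"delta_pos": [-0.15,0.8,0.1],"turn": 0,"grip": 36},{"delta_pos": [-0.2,1,0.1],"turn": 0,"grip": 36}])

```text
time_s: 10.25
ee_pos: [570.2, -25.0, 246.1]
tcp_rot: [[0.138, -0.99, -0.002], [-0.99, -0.138, 0.0], [-0.0, 0.002, -1.0]]
ft_force: [0.6, -0.1, -0.8]
opening: 36.1
gripper_force: 0.0
```

Request:
apply_moves(deltas=[{"delta_pos": [-0.1,0.3,0],"turn": 0,"grip": 36},{"delta_pos": [-0.2,0.6,0],"turn": 0,"grip": 36},{"delta_pos": [-0.25,0.8,0],"turn": 0,"grip": 36},{"delta_pos": [-0.3,1,0],"turn": 0,"grip": 36}])

```text
time_s: 10.65
ee_pos: [525.0, 124.4, 246.2]
tcp_rot: [[0.138, -0.99, -0.001], [-0.99, -0.138, -0.001], [0.0, 0.002, -1.0]]
ft_force: [-0.3, 0.0, -0.2]
opening: 36.2
gripper_force: 0.0
```

Request:
apply_moves(deltas=[{"delta_pos": [-0.1,0.2,0],"turn": 0,"grip": 36},{"delta_pos": [-0.2,0.33,0],"turn": 0,"grip": 36},{"delta_pos": [-0.22,0.36,0],"turn": 0,"grip": 36},{"delta_pos": [-0.22,0.36,0],"turn": 0,"grip": 36},{"delta_pos": [-0.22,0.36,0],"turn": 0,"grip": 36}])

```text
time_s: 11.15
ee_pos: [493.3, 176.4, 246.8]
tcp_rot: [[0.138, -0.99, -0.001], [-0.99, -0.138, -0.001], [0.001, 0.001, -1.0]]
ft_force: [-0.1, 0.1, 0.7]
opening: 36.4
gripper_force: 0.0
```

Run:
```python
from h import *
s=[robot.read_state()];w=grab('wrist','w2.png');
for i in range(3): s.append(robot.read_state());robot.get_image('wrist')
p=np.mean([q['ee_pos'] for q in s],0);R=np.array(s[0]['tcp_rot']);print(p,s[0]['opening'],s[0]['time_s'])
c=robot.camera_info('wrist');T=np.array(c['T_tool_cam'])
for X in ([493,176,114],[485.4,232.8,114],[500.6,118.8,114]):
    q=np.linalg.inv(T)@np.r_[R.T@(np.array(X)-p),1];print(c['fx']*q[0]/q[2]+c['cx'],c['fy']*q[1]/q[2]+c['cy'],c['fx']/q[2])
```

```text
[493.4478847  176.26727807 246.92950713] 36.446943605378735 11.15
322.078878731554 236.5978482477567 1.3406325804275248
321.70214808640986 306.96064274455784 1.2680886851074065
322.57989383453287 157.11710014766538 1.4225769914920645
```

View pics/w2.png

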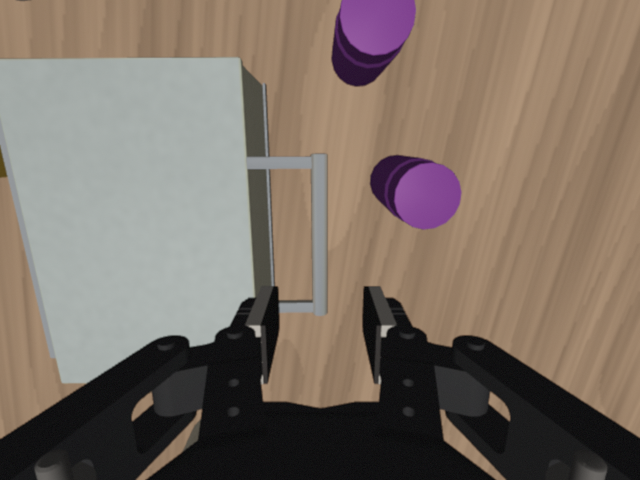

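The bar is centred between the fingers at (319,236), parallel to the pads and with the purple can clear. I'll descend.

Request:
apply_moves(deltas=[{"delta_pos": [0.01,0,-0.15],"turn": 0,"grip": 36},{"delta_pos": [0.01,0,-0.35],"turn": 0,"grip": 36},{"delta_pos": [0.01,0,-0.55],"turn": 0,"grip": 36},{"delta_pos": [0.01,0,-0.7],"turn": 0,"grip": 36},{"delta_pos": [0.01,0,-0.8],"turn": 0,"grip": 36},{"delta_pos": [0.01,0,-0.885],"turn": 0,"grip": 36},{"delta_pos": [0.01,0,-0.885],"turn": 0,"grip": 36},{"delta_pos": [0.01,0,-0.885],"turn": 0,"grip": 36}])

```text
time_s: 12.15
ee_pos: [495.0, 176.6, 114.7]
tcp_rot: [[0.137, -0.991, -0.0], [-0.991, -0.137, -0.0], [0.0, 0.0, -1.0]]
ft_force: [-0.5, -0.5, -0.2]
opening: 35.9
gripper_force: 0.0
```

Request:
apply_moves(deltas=[{"delta_pos": [0,0,0],"turn": 0,"grip": 25},{"delta_pos": [0,0,0],"turn": 0,"grip": 16},{"delta_pos": [0,0,0],"turn": 0,"grip": 8},{"delta_pos": [0,0,0],"turn": 0,"grip": 4},{"delta_pos": [0,0,0],"turn": 0,"grip": 4},{"delta_pos": [0,0,0],"turn": 0,"grip": 4},{"delta_pos": [0,0,0],"turn": 0,"grip": 4}], grip_force=35)

```text
time_s: 12.85
ee_pos: [494.2, 177.0, 114.8]
tcp_rot: [[0.138, -0.99, -0.0], [-0.99, -0.138, 0.0], [-0.0, 0.0, -1.0]]
ft_force: [-4.9, 0.6, 4.7]
opening: 10.7
gripper_force: 34.2
```

Request:
apply_moves(deltas=[{"delta_pos": [0.002,0,0.049],"turn": 0,"grip": 4},{"delta_pos": [0.005,0.001,0.099],"turn": 0,"grip": 4},{"delta_pos": [0.017,0.002,0.197],"turn": 0,"grip": 4},{"delta_pos": [0.036,0.005,0.293],"turn": 0,"grip": 4},{"delta_pos": [0.061,0.008,0.389],"turn": 0,"grip": 4},{"delta_pos": [0.093,0.013,0.482],"turn": 0,"grip": 4},{"delta_pos": [0.142,0.02,0.595],"turn": 0,"grip": 4},{"delta_pos": [0.201,0.028,0.703],"turn": 0,"grip": 4},{"delta_pos": [0.201,0.028,0.703],"turn": 0,"grip": 4},{"delta_pos": [0.201,0.028,0.703],"turn": 0,"grip": 4}])

```text
time_s: 13.85
ee_pos: [522.2, 180.9, 220.3]
tcp_rot: [[0.137, -0.991, -0.005], [-0.991, -0.137, -0.0], [-0.001, 0.005, -1.0]]
ft_force: [-15.5, 4.1, 3.8]
opening: 10.3
gripper_force: 34.6
```

Request:
apply_moves(deltas=[{"delta_pos": [0.022,0.003,0.05],"turn": 0,"grip": 4},{"delta_pos": [0.052,0.007,0.103],"turn": 0,"grip": 4},{"delta_pos": [0.09,0.012,0.152],"turn": 0,"grip": 4},{"delta_pos": [0.128,0.018,0.199],"turn": 0,"grip": 4},{"delta_pos": [0.168,0.023,0.245],"turn": 0,"grip": 4},{"delta_pos": [0.21,0.03,0.288],"turn": 0,"grip": 4},{"delta_pos": [0.255,0.036,0.33],"turn": 0,"grip": 4},{"delta_pos": [0.303,0.042,0.37],"turn": 0,"grip": 4},{"delta_pos": [0.303,0.042,0.37],"turn": 0,"grip": 4},{"delta_pos": [0.303,0.042,0.37],"turn": 0,"grip": 4}])

```text
time_s: 14.85
ee_pos: [568.0, 187.5, 277.8]
tcp_rot: [[0.138, -0.99, -0.003], [-0.99, -0.138, 0.001], [-0.001, 0.003, -1.0]]
ft_force: [-18.6, 4.2, 13.6]
opening: 10.7
gripper_force: 34.9
```

Run:
```python
from h import *
np.set_printoptions(precision=2,suppress=True)
S=[]
for i in range(5):S.append(robot.read_state());(robot.get_image('top') if i else grab('scene','s2.png'))
p=np.mean([q['ee_pos'] for q in S],0);print(p,np.mean([q['ft_force'] for q in S],0),S[-1]['opening'],S[-1]['time_s'])
t=grab('top','t2.png')
s=cv2.imread('pics/s2.png')
a=cv2.resize(s[90:290,270:470],(400,400));b=cv2.resize(t[150:350,140:340],(400,400));cv2.imwrite('pics/c4.png',np.hstack([a,b]))
u=np.array([.9907,.1357,0]);y=np.array([-.1357,.9907,0]);H=np.array([702.5,206,110])
for th in (45,50,55):   # near lid edge corners (160 from hinge, top side 8)
    r=np.radians(th);rad=-u*np.cos(r)+np.array([0,0,1])*np.sin(r);n=u*np.sin(r)+np.array([0,0,1])*np.cos(r)
    print(th,[proj('scene',H+rad*162+n*8+y*k)*2-[540,180] for k in(-121,121)],[proj('top',H+rad*162+n*8+y*k)*2-[280,300]+[400,0] for k in(-121,121)])
```

```text
[567.89 187.52 277.74] [-18.41   3.64  13.77] 10.647711438680435 15.05
45 [array([150.77, 210.22]), array([309.66, 158.47])] [array([678.87, 152.11]), array([458.25, 185.82])]
50 [array([154.44, 211.96]), array([314.81, 159.61])] [array([676.81, 141.39]), array([454.46, 175.32])]
55 [array([158.38, 214.63]), array([320.2 , 161.64])] [array([674.68, 129.93]), array([450.81, 164.04])]
```

View pics/c4.png

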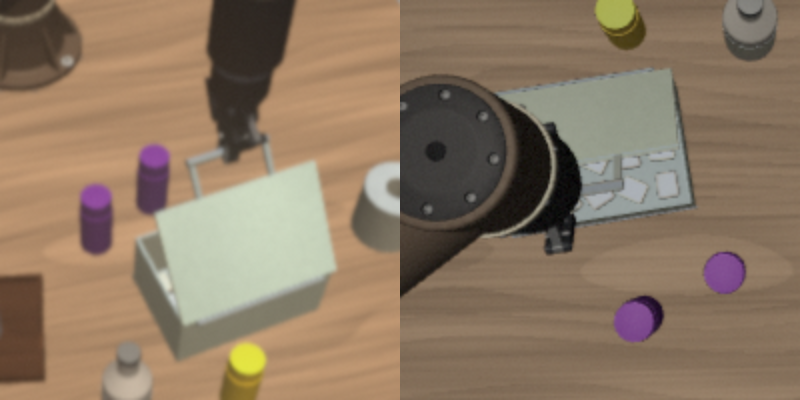

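Request:
apply_moves(deltas=[{"delta_pos": [-0.005,0,0.006],"turn": 0,"grip": 4},{"delta_pos": [-0.01,-0.001,0.012],"turn": 0,"grip": 4},{"delta_pos": [-0.01,-0.001,0.012],"turn": 0,"grip": 4},{"delta_pos": [-0.01,-0.001,0.012],"turn": 0,"grip": 4}])

```text
time_s: 15.55
ee_pos: [567.7, 187.5, 277.8]
tcp_rot: [[0.138, -0.99, -0.001], [-0.99, -0.138, 0.001], [-0.001, 0.001, -1.0]]
ft_force: [-8.5, 4.3, 1.6]
opening: 10.7
gripper_force: 34.7
```

Run:
```python
from h import *
np.set_printoptions(precision=2,suppress=True)
S=[]
for i in range(5):S.append(robot.read_state());t=robot.get_image('top')
print(np.mean([q['ee_pos'] for q in S],0),np.mean([q['ft_force'] for q in S],0),S[-1]['time_s'])
s=robot.get_image('scene')
k=6;a=cv2.resize(t[180:250,225:291],None,fx=k,fy=k,interpolation=cv2.INTER_CUBIC)
b=cv2.resize(s[155:225,335:401][:, :],None,fx=k,fy=k,interpolation=cv2.INTER_CUBIC)
cv2.imwrite('pics/c5.png',np.hstack([a,b]))
u=np.array([.9907,.1357,0]);y=np.array([-.1357,.9907,0]);H=np.array([702.5,206,110])
z=np.array([0,0,1.])
for th in (45,50,55):
    r=np.radians(th);rad=-u*np.cos(r)+z*np.sin(r);n=u*np.sin(r)+z*np.cos(r)
    for m in(0,8):print(th,m,'top right corner',(proj('top',H+rad*162+n*m-y*121)-[225,180]+.5)*k,'at y=-60',(proj('top',H+rad*162+n*m-y*60)-[225,180]+.5)*k,'scene',(proj('scene',H+rad*162+n*m-y*121)-[335,155]+.5)*k+[396,0],(proj('scene',H+rad*162+n*m)-[335,155]+.5)*k+[396,0])
```

```text
[567.75 187.54 277.84] [-7.82  3.71  1.68] 15.75
45 0 top right corner [332.97 296.09] at y=-60 [167.46 321.4 ] scene [455.6  242.33] [697.46 163.62]
45 8 top right corner [329.61 279.34] at y=-60 [163.29 304.75] scene [461.32 243.66] [704.51 164.45]
50 0 top right corner [326.93 265.35] at y=-60 [160.05 290.83] scene [466.1  246.01] [710.29 166.4 ]
50 8 top right corner [323.42 247.17] at y=-60 [155.8  272.75] scene [472.32 248.89] [717.83 168.74]
55 0 top right corner [320.66 232.23] at y=-60 [152.55 257.86] scene [477.45 252.44] [723.94 171.87]
55 8 top right corner [317.04 212.79] at y=-60 [148.27 238.5 ] scene [484.15 256.88] [731.92 175.75]
```

View pics/c5.png

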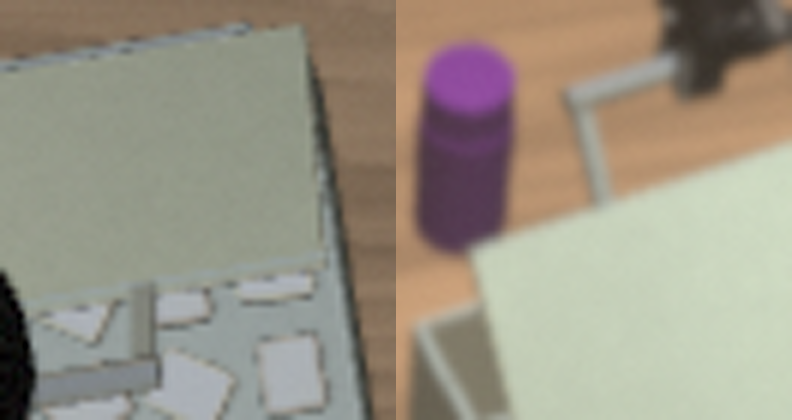

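The lid corner is at (322,248) in the top crop and (474,248) in the scene crop. The predictions for 50° are (323,247) and (472,249), so the lid is at 50° to within about 1°. The handle is still gripped and the forces are small, so I'm handing in.

```bash
python3 -c "
from rig import robot
print(robot.job_done())"
```

```text
the job is handed in; nothing more can be done
None
```

The can is standing upright in the tray, released. The lid is held open by its handle at about 50° (checked in two camera views to within about 1°), and the job was handed in at about 16 s of the 59 s allowed.

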